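# Open the pressure cooker and hold the lid over it to drip off

### The arm

A 7-joint arm with a two-finger parallel gripper is mounted at the origin on a cart in front of the work surface, level with it; the furniture and walls round the work are solid. World frame = base frame: x ahead of the robot, y to its left, z up, the work surface at z = 0. Lengths are in m, angles in rad, forces in N, time in s.
With the tool pointing down it reaches from about 0.35 to 0.9 m from the base axis. Payload 19.9 kg.
Tool frame: the origin (TCP) lies between the finger pads; the fingertips stand 19 mm ahead of it and the grasp point (between the pads) is the TCP; z points along the fingers, y is the line along which they close (so a half turn about z gives the same grasp; the last joint's range is limited). The gripper opens to 94 mm and grips with 3 to 60 N. Pads are 16 mm wide; open, the fingers measure 119 mm over their backs; the gripper's body (75 mm by 177 mm) begins 78 mm behind the grasp point.
Start: joints at [1.212, 0.417, -0.01, 1.614, 0.005, 1.111, -0.053], TCP at [0.195, -0.594, 0.224] pointing down, gripper open.
Joint ranges: [-2.81, 2.81], [-0.39, 2.02], [-1.27, 1.25], [0.06, 2.57], [-1.19, 4.33], [0.19, 2], [-2.82, 2.82]. Speed limits (rad/s): [1.89, 1.89, 2.39, 2.39, 3.01, 3.01, 3.01].

### API

Orientations are given as a 3x3 rotation matrix whose columns are the frame's x, y, z axes.
In Python, from rig import robot gives the robot as it stands. Calls block until the motion is done:
- robot.move_ptp(position, orientation): joint-space move of the TCP to a pose.
- robot.move_linear(position, velocity=0.15, frame=None, threshold=None): straight line of the TCP; frame=None keeps the orientation; velocity is the mean speed in m/s. With threshold (N) it stops when the force on the tool has changed by that much, and returns True; else False.
- robot.goto_joints(angles): joint-space move.
- robot.gripper_to(opening): finger opening in m; the grip force is fixed at half the most; returns when the fingers have stopped.
- robot.pause(seconds).
- robot.ik(position, orientation): joint angles nearest the present ones, or None.
- robot.get_state(): the state.
- robot.grab_frame(name): name is "side" or "top"; returns the picture (384x512x3 uint8, red, green, blue); there is no depth.
- robot.camera_info(name): a dict with "fx", "fy", "cx", "cy" (pixels), "rvec" (rotation vector, rad) and "tvec" (3), from world to camera coordinates, as OpenCV has them. Camera axes: x right, y down, z forward; pixel columns grow to the right and rows downward; lengths in m; the calibration is good to about 2 mm. A picture is of the moment at which its call begins. camera_info takes no time and is no camera call.
A pose or a line that the arm cannot do raises robot.PlanningError and nothing moves.
- robot.sign_off(): hands the job in; it is judged then, once.
The state is a dict: "time": time; "qpos": joint angles; "joint_vel": joint speeds; "effort": joint torques, N m; "ee_pos": TCP position; "tool_rot": TCP orientation; "force": force on the tool from outside, world axes, zero at the start; "moment": the same for the moment, N m; "opening": finger opening in m; "grasp_force": force on a finger pad.
Only numpy, scipy, OpenCV 4.12 (cv2) and the standard library are available. Lean on these libraries where they do the work, as an engineer would, in place of code of your own. Each camera call takes 0.05 s, during which the arm holds its last target. There are 200 camera calls.

### The job

The cooled pressure cooker is to be opened: turn the star handwheel on its lid anticlockwise, as far as it goes, so that both jaws let go of the rim, and only then lift the lid straight up by the handwheel, keeping it level so that nothing runs off it sideways. Finish while holding the lid still and level about 10 cm above the pot and centred over it, so that it drips back in; do not put it down or let go. The pot stays on its stand and everything else stays as it is.

Things in the scene. Friction and masses are not known exactly. Their poses are not given: they have to be found in the camera images.
- pot: low steel pressure cooker, loose, 3.5 kg, on a low whitish steel pan stand (top 33 mm above the worktop). Flange 220 mm across; its top, the rim, is 100 mm above the underside. Black loop handles at +y and -y reach 156 mm from the axis; two black cheeks at each rise 8 mm above the rim and keep the lid from turning (2.5 mm play). Origin: centre of the underside; z up.
- lid: steel lid, loose, 0.6 to 0.9 kg with wheel and jaws, 214 mm across. Origin: on its axis, in the face that rests on the rim (100 mm above the pot's origin when seated, same yaw); a plug goes 8 mm down with 2.5 mm play. Heights above the origin: dome 17 mm, black bridge bar along x (150x46 mm) 29 mm, collar 48 mm across 32 mm, handwheel 39 to 67 mm, valve 70 mm off the axis 28 mm.
- wheel (a joint): turn of the handwheel about the lid's z, rad; grows anticlockwise seen from above (opening). 0 is fully tight, the stop at 4.7 fully open; starts between 0 and 1.1. The jaws move out 2.55 mm per rad. Needs about 0.15 N m and stays where it is left. At 0 a lobe, marked red on top, points along the lid's +x.
- wheel_grip (a point): middle of the star handwheel, on the lid's axis, 53 mm above the lid's origin. Black, six blunt lobes (every 60 degrees, 17 mm wide, flat ends), 52 mm across the lobes, 55 mm over the corners, 28 mm tall; aluminium disc on top. Fingers opened to 70 mm or more can swing back round it without lifting.
- jaw_front_tip (a point): lower outer edge of the steel jaw on the lid's -x side (its twin is on the +x side), 34 mm wide, with a red patch. Its hook grips 9 mm under the pot's flange when the wheel is at 0, leaves it at about 3.5 to 4 rad and stands 3 mm clear at the stop; till then the lid cannot be lifted. 122 mm from the lid's axis at 0, 134 mm when open; 13.5 mm below the lid's origin.
- wooden_spoon: bystander: 292 mm long wooden cooking spoon, lying; origin under its middle, x along it
- garlic: bystander: bulb of garlic, 54 mm; origin under its centre
- salt_mill: bystander: glass shaker with a grey cap, 44 mm across, 90 mm tall; origin under its centre
- soup_spoon: bystander: steel spoon, 197 mm long, lying; origin under its middle, x along it

How it is judged:
On the way, in this order (a step that is already met when the one before it is completed fails the run):
1. the handwheel is turned open to its stop (within 0.3 rad) while the lid still sits on the pot (value of joint wheel above 4.4 rad and z of lid in the frame of pot below 0.105 m), for 0.2 s.
2. the lid is lifted clear of the pot, level, at least 55 mm above its seat (z of lid in the frame of pot above 0.155 m and angle between lid's own z axis and vertical below 0.12 rad), for 0.2 s.
At the end, for the whole second after the job is handed in: The fingers hold the lid (over 2 N), still (under 30 mm/s, 0.2 rad/s), level within 0.10 rad, 55 to 145 mm above its seat, within 40 mm of the pot's axis and not touching the pot; the wheel is open (above 4.3 rad); the pot stands upright within 40 mm of where it was (z of lid in the frame of pot between 0.155 and 0.245 m and horizontal distance between lid and pot below 0.04 m and angle between lid's own z axis and vertical below 0.1 rad and linear speed of lid below 0.03 m/s and angular speed of lid below 0.2 rad/s and contact force between lid and pot below 0.05 N and contact force between the fingers and lid above 2 N and value of joint wheel above 4.3 rad and distance of pot from where it was at the start of the episode below 0.04 m and angle between pot's own z axis and vertical below 0.05 rad); the arm keeps its last pose, push and grip.
It fails at once if the lid is tipped by more than 0.2 rad (angle between lid's own z axis and vertical above 0.2 rad).
It fails at once if the pot is pushed more than 40 mm or lifted or tipped by more than 0.15 rad (distance of pot from where it was at the start of the episode above 0.04 m or angle between pot's own z axis and vertical above 0.15 rad).
It fails at once if one of the loose things round the pot is moved by more than 20 mm (distance of any of wooden_spoon, garlic, salt_mill, soup_spoon from where it was at the start of the episode above 0.02 m).
It also fails if it takes over 56 s, if anything falls off the work surface, if the arm or the gripper's body presses on something with over 40 N, if the wrist force passes 120 N, or if a joint passes its speed limit or range.

## Working session

There is one attempt and no reset: what is moved stays moved. The work goes in short steps, each a Python script; the robot and the scene stay as the last script left them, time stands still between calls to the robot, and variables do not carry over. Pictures are saved under pics/ and viewed, at most 10 in all, crops included, and the job is handed in when it is done.

```bash
mkdir -p pics; ls
python3 - <<'E'
from rig import robot
import cv2
for n in("top","side"):
    i=robot.camera_info(n);print(n,i)
    cv2.imwrite(f"pics/{n}0.png",cv2.resize(robot.grab_frame(n)[:,:,::-1],(800,600),interpolation=cv2.INTER_CUBIC))
s=robot.get_state();print(s)
E
```

```text
pics
top {'fx': 467.1418998971533, 'fy': 467.1418998971533, 'cx': 253.43757711187072, 'cy': 190.76271996486687, 'rvec': array([ 2.16079515, -2.16162546,  0.09455202]), 'tvec': array([-0.18859898,  0.51185764,  1.27858248])}
side {'fx': 383.590267110008, 'fy': 383.590267110008, 'cx': 253.59556017862914, 'cy': 188.44728588822113, 'rvec': array([ 0.40298624, -2.6039422 ,  1.43981969]), 'tvec': array([0.42781089, 0.29107189, 0.79277507])}
{'time': 0.1, 'qpos': array([ 1.21149012,  0.41790192, -0.01030103,  1.61410045,  0.00469847,
        1.11067429, -0.05300619]), 'joint_vel': array([-0.00013289, -0.00060453, -0.00092015, -0.00250736, -0.00234625,
        0.00068229, -0.00174649]), 'effort': array([ 5.53504542e-04, -8.52586055e+01,  6.39241096e-01, -4.26694107e+01,
       -4.89679654e-02,  1.63810764e-02, -1.14824365e-05]), 'ee_pos': array([ 0.19519739, -0.5934146 ,  0.22390124]), 'tool_rot': array([[ 9.49923441e-01,  3.12482461e-01, -4.09323210e-04],
       [ 3.12482718e-01, -9.49922941e-01,  9.78136770e-04],
       [-8.31749230e-05, -1.05706148e-03, -9.99999438e-01]]), 'force': array([ 0.01614728, -0.42862749,  0.26471553]), 'moment': array([-0.036291  , -0.04910209, -0.03018796]), 'grasp_force': 0.0, 'opening': 0.09411537477931418}
```

View pics/top0.png

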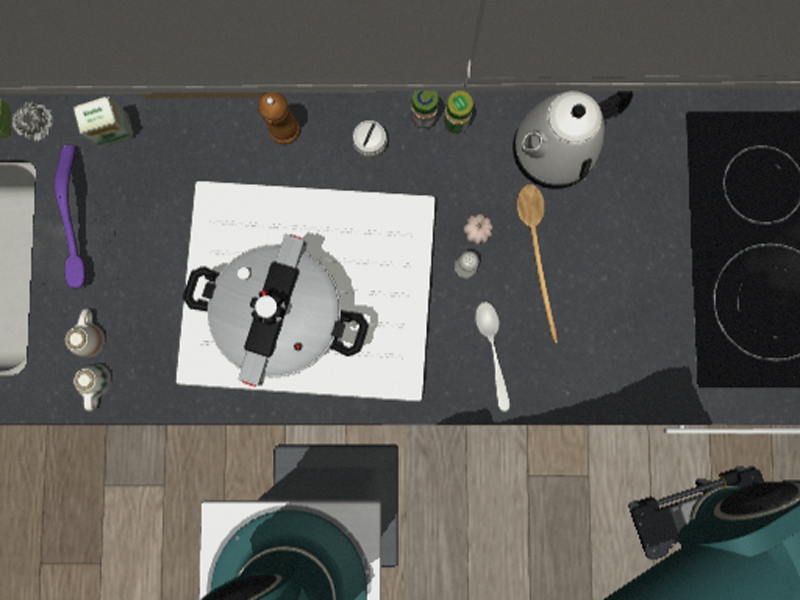

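View pics/side0.png

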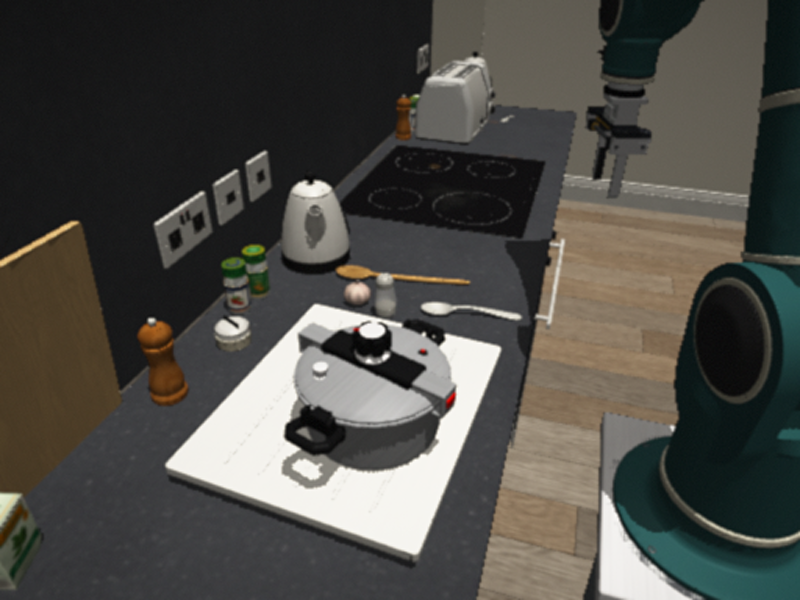

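The top view shows the pot with its wheel at about (265,306) and jaw ends at (294,237) and (252,383). The loop handles are at (202,288) and (350,332). The side view has the wheel at (373,340). Next I'll enlarge the wheel.

Run:
```python
from rig import robot
import cv2,numpy as np
a=robot.grab_frame("top")[:,:,::-1][145:250,115:240]
b=robot.grab_frame("side")[:,:,::-1][195:255,205:285]
a=cv2.resize(a,(750,630)[:2],interpolation=cv2.INTER_CUBIC)[:600]
cv2.imwrite("pics/a.png",a)   # x6, origin (115,145)
c=robot.grab_frame("top")[:,:,::-1][180:212,154:186]
c=cv2.resize(c,(400,400),interpolation=cv2.INTER_CUBIC) # x12.5
b=cv2.resize(b,(400,300),interpolation=cv2.INTER_CUBIC) # x5
o=np.zeros((400,800,3),np.uint8);o[:,:400]=c;o[:300,400:]=b
cv2.imwrite("pics/b.png",o)
```

```text
(no output)
```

View pics/a.png

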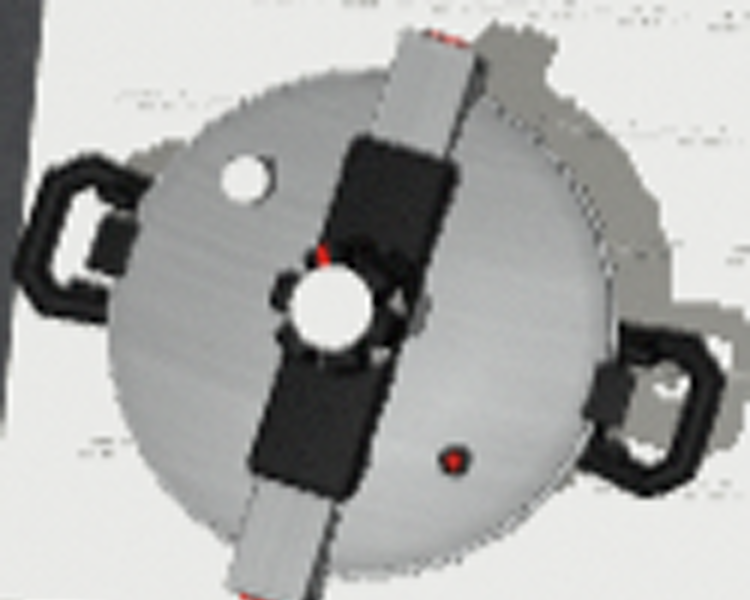

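View pics/b.png

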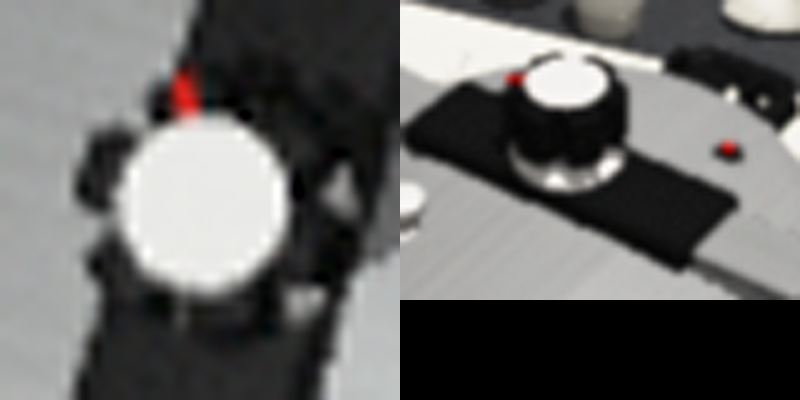

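Crop a: disc centre (330,308), bridge bar ends (407,155) and (298,482). Crop b: red mark at (185,92) in the top half and disc centre (567,82) in the side half. I'll convert these to world positions.

```bash
cat > h.py <<'E'
from rig import robot
import cv2,numpy as np
def ray(n,u,v,z):
    i=robot.camera_info(n);R,_=cv2.Rodrigues(i["rvec"]);c=-R.T@i["tvec"]
    d=R.T@np.array([(u-i["cx"])/i["fx"],(v-i["cy"])/i["fy"],1]);return c+d*(z-c[2])/d[2]
def Rz(t): # tool down, closing line (tool y) at world angle t
    y=np.array([np.cos(t),np.sin(t),0]);z=np.array([0,0,-1.]);return np.c_[np.cross(y,z),y,z]
E
python3 - <<'E'
from h import *
c=ray("top",170.2,196.4,.200);print("top",c,"side",ray("side",238.4,211.4,.2))
r=ray("top",168.8,187.4,.2);print("red",r-c,np.degrees(np.arctan2(*(r-c)[1::-1])))
p=ray("top",182.8,170.8,.162);q=ray("top",164.7,225.3,.162);d=p-q
print("bar",(p+q)/2,np.linalg.norm(d),np.degrees(np.arctan2(d[1],d[0])))
print("valve?",ray("top",115+246/6,145+180/6,.161)-c, ray("top",115+455/6,145+460/6,.15)-c)
w=c+[0,0,-.014];
for t in range(-180,181,20):
    try: s=robot.ik(np.array([c[0],c[1],.30]),Rz(np.radians(t)))
    except Exception as e: s=None
    print(t,None if s is None else np.round(s,2))
E
```

```text
top [0.48023838 0.00970071 0.2       ] side [0.47977406 0.01018055 0.2       ]
red [0.02189128 0.00381166 0.        ] 9.877194880137909
bar [0.47995152 0.00801625 0.162     ] 0.1431732580105044 -17.427564143074004
valve? [ 0.05762244  0.04442533 -0.039     ] [-0.05914458 -0.04336865 -0.05      ]
-180 None
-160 [-1.07  0.13  1.08  1.89 -0.13  1.19 -2.73]
-140 [ 0.44  0.11 -0.57  1.85  0.07  1.2  -2.59]
-120 [ 0.48  0.12 -0.61  1.85  0.07  1.2  -2.25]
-100 [ 0.52  0.12 -0.65  1.85  0.08  1.2  -1.9 ]
-80 [ 0.54  0.13 -0.68  1.85  0.08  1.2  -1.56]
-60 [ 0.55  0.13 -0.68  1.85  0.09  1.2  -1.21]
-40 [ 0.57  0.13 -0.71  1.85  0.09  1.2  -0.86]
-20 [ 0.59  0.13 -0.73  1.85  0.09  1.2  -0.52]
0 [ 0.61  0.13 -0.75  1.84  0.1   1.2  -0.17]
20 [ 0.63  0.14 -0.78  1.84  0.1   1.2   0.17]
40 [ 0.65  0.14 -0.8   1.84  0.11  1.2   0.51]
60 [ 0.68  0.15 -0.84  1.84  0.12  1.2   0.86]
80 [ 0.74  0.16 -0.9   1.84  0.13  1.2   1.19]
100 [ 0.73  0.15 -0.89  1.84  0.13  1.2   1.54]
120 [ 0.89  0.2  -1.09  1.84  0.19  1.22  1.84]
140 [ 0.89  0.2  -1.09  1.84  0.19  1.22  2.19]
160 [ 0.89  0.2  -1.09  1.84  0.19  1.22  2.54]
180 None
```

Both cameras agree to within 1 mm on the wheel centre, (0.480, 0.010). The lid yaw is -17.4° and the red lobe points along +9.9°, so the wheel is at about 0.48 rad. It needs about 242° more, which joint 7 can do in one stroke starting at tool angle -110°.

Run:
```python
from h import *
p=robot.get_state()["ee_pos"];robot.move_linear([p[0],p[1],.29],velocity=.2)
R=Rz(np.radians(-110));x=[.480,.010]
robot.move_ptp(x+[.30],R)
hit=robot.move_linear(x+[.189],velocity=.08,threshold=8)
s=robot.get_state();print(hit,s["time"],s["ee_pos"],s["qpos"],s["force"])
if not hit:
    robot.gripper_to(.04)
    s=robot.get_state();print(s["time"],s["opening"],s["grasp_force"],s["force"],s["moment"])
b=robot.grab_frame("side")[:,:,::-1][120:300,150:350]
cv2.imwrite("pics/c.png",cv2.resize(b,(660,594),interpolation=cv2.INTER_CUBIC))
```

```text
False 4.6333 [0.48020628 0.01002734 0.18936608] [ 0.49733942  0.25596474 -0.66370467  1.98325374  0.19138109  0.96311274
 -2.1802867 ] [0.43161894 0.32966186 0.05333841]
5.3583 0.05148037518843013 29.99830663204193 [-0.12438327  0.69786775  1.54684273] [ 0.03470492  0.01521485 -0.11110968]
```

View pics/c.png

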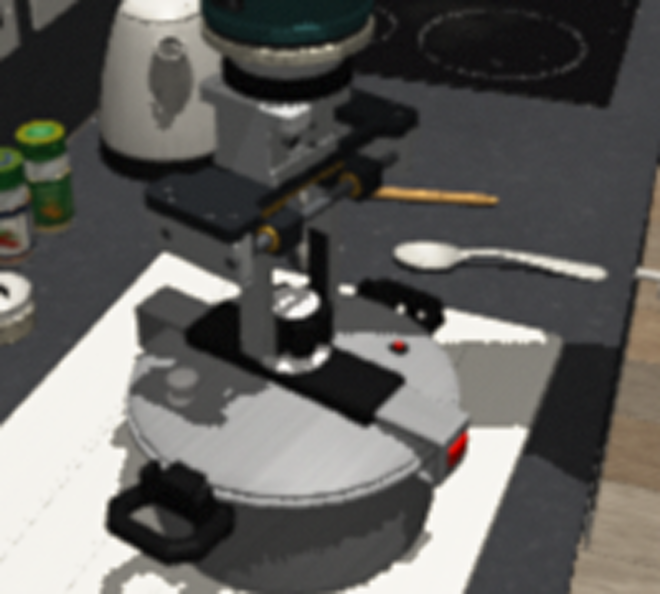

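The wheel is gripped squarely across two lobe ends (opening 51.5 mm). I'll turn joint 7 in steps and watch the moment for the stop.

Run:
```python
from h import *
q0=robot.get_state()["qpos"];q=q0.copy()
for d in [.5,1,1.5,2,2.5,3,3.5,3.9,4.1,4.2,4.3,4.4,4.5]:
    q[6]=q0[6]+d;robot.goto_joints(q);s=robot.get_state()
    print(d,round(s["time"],2),round(s["qpos"][6]-q0[6],3),s["ee_pos"].round(4),s["force"].round(1),s["moment"].round(2),round(s["opening"],4),round(s["grasp_force"],1))
    if d>3 and abs(s["moment"][2])>.45 or s["opening"]>.053: break
b=robot.grab_frame("top")[:,:,::-1][145:250,115:240]
cv2.imwrite("pics/d.png",cv2.resize(b,(700,588),interpolation=cv2.INTER_CUBIC))
```

```text
0.5 5.97 0.497 [0.48   0.0099 0.189 ] [-0.1 -1.   0.2] [-0.24 -0.07  0.11] 0.0522 30.0
1 6.54 0.995 [0.4801 0.0099 0.189 ] [ 1.1 -1.6 -0.3] [-0.43 -0.27  0.16] 0.0516 30.0
1.5 7.11 1.495 [0.4801 0.0099 0.189 ] [ 0.9 -1.9  0.1] [-0.55 -0.53  0.13] 0.0516 30.0
2 7.67 1.995 [0.4801 0.01   0.1891] [ 1.4 -1.8 -1.2] [-0.38 -0.67  0.15] 0.0518 30.0
2.5 8.24 2.495 [0.4801 0.0101 0.1891] [ 2.5 -0.5 -1.3] [-0.18 -0.87  0.14] 0.0519 30.0
3 8.81 2.995 [0.4801 0.0101 0.1891] [ 2.6 -0.9 -0.1] [ 0.06 -0.79  0.1 ] 0.0517 30.0
3.5 9.38 3.495 [0.48   0.0102 0.1891] [3.2 0.5 0.4] [ 0.28 -0.79  0.14] 0.0519 30.0
3.9 9.86 3.894 [0.48   0.0101 0.189 ] [2.1 1.  0.6] [ 0.48 -0.61  0.13] 0.0518 30.0
4.1 10.18 4.093 [0.48   0.0101 0.189 ] [ 2.   1.1 -0. ] [ 0.61 -0.52  0.12] 0.0515 30.0
4.2 10.43 4.193 [0.48   0.0101 0.189 ] [1.9 1.6 0.1] [ 0.66 -0.52  0.14] 0.0518 30.0
4.3 10.68 4.293 [0.4799 0.0098 0.189 ] [-0.4 -0.4  1.5] [ 0.05 -0.22 -0.26] 0.0516 30.0
4.4 10.93 4.394 [0.4798 0.0097 0.1889] [ 0.4 -2.1  0.7] [-0.43 -0.04  0.24] 0.0527 30.0
4.5 11.18 4.494 [0.4799 0.0099 0.1889] [ 0.7 -3.  -0.9] [-0.42 -0.18  0.09] 0.0532 30.0
```

View pics/d.png

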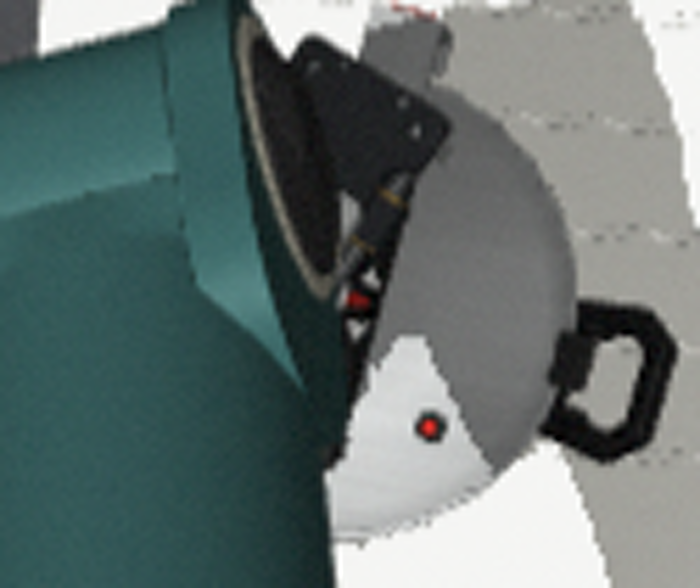

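The red lobe is now at about (178.8,198.4) in the full frame, roughly -103° in the world, so the wheel is at its stop at about 4.7 rad. The jaw stands out and the pot has not moved. The fingers slipped about 15° at the stop, so I'll regrip squarely and then lift with a force guard.

Run:
```python
from h import *
robot.gripper_to(.08)
q=robot.get_state()["qpos"];q[6]=-2.1803+4.23;robot.goto_joints(q)
robot.gripper_to(.04);s=robot.get_state();print(s["time"],s["opening"],s["grasp_force"],s["ee_pos"],s["force"],s["moment"])
if s["opening"]<.0528:
    robot.pause(.3);x=s["ee_pos"]
    hit=robot.move_linear([x[0],x[1],x[2]+.02],velocity=.02,threshold=16)
    s=robot.get_state();print(hit,s["time"],s["ee_pos"],s["force"],s["moment"],s["opening"])
b=robot.grab_frame("side")[:,:,::-1][120:300,150:350]
cv2.imwrite("pics/e.png",cv2.resize(b,(660,594),interpolation=cv2.INTER_CUBIC))
```

```text
12.7583 0.05206999546163371 29.99984711408615 [0.4800427  0.01001068 0.18904393] [-0.406406   -0.68759155  0.26989029] [ 0.04948496 -0.13121906  0.20329345]
False 14.2083 [0.47997385 0.00998864 0.20893228] [-0.67266131 -0.08903528 -6.96552986] [ 0.02141182 -0.09797236 -0.05700555] 0.0521394272062655
```

View pics/e.png

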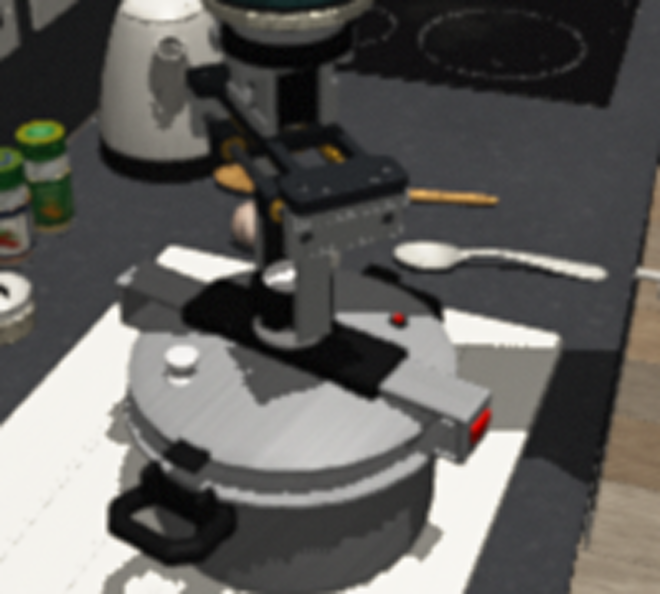

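The lid is off the rim with its jaws clear and is level. The 7 N load equals its weight alone, so the pot stayed on its stand. Now I'll raise it the rest of the way.

Run:
```python
from h import *
x=robot.get_state()["ee_pos"]
robot.move_linear([x[0],x[1],.289],velocity=.04);robot.pause(.8)
s=robot.get_state();print(s["time"],s["ee_pos"],s["force"],s["moment"],s["opening"],s["grasp_force"])
b=robot.grab_frame("side")[:,:,::-1][100:300,150:350]
cv2.imwrite("pics/f.png",cv2.resize(b,(600,600),interpolation=cv2.INTER_CUBIC))
```

```text
17.2083 [0.47996585 0.00996283 0.28899995] [-0.30589189 -0.40271667 -6.42807628] [ 0.08342918 -0.08213262 -0.00128116] 0.051898298212516694 29.998499751091003
```

View pics/f.png

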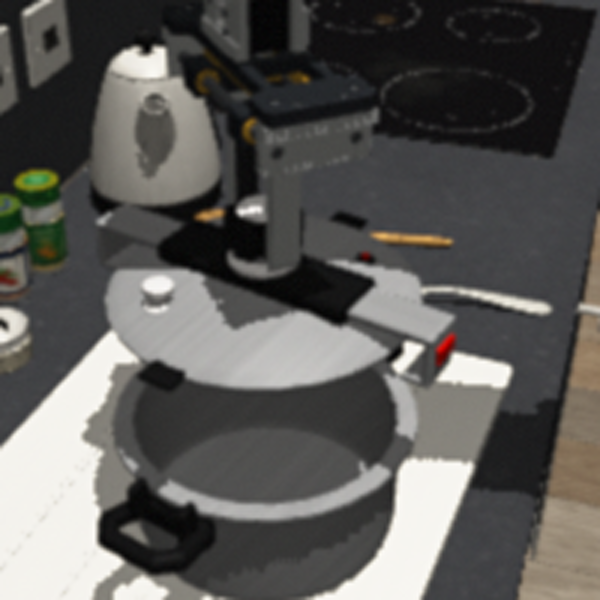

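The lid hangs level about 10 cm above the pot and centred over it. The pot is in place.

```bash
python3 -c "
from rig import robot
print(robot.sign_off())"
```

```text
the job is handed in; nothing more can be done
None
```

The handwheel was turned open to its stop, and the lid was lifted straight up and handed in held still and level about 10 cm above the pot, centred over it; the judge's verdict was not shown.

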